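Shut the valve, then key the fuel-filter cap onto its pins and hold it home

TASK

First swing the lever valve on the filter rig clockwise to its closed stop, so that the lever stands across the pipe. Then press lightly on the knurled filter cap and turn it until its hidden keyways drop over the pins, and push it fully down against its spring onto the housing. Finish while still gripping the cap and holding it fully down with the valve still shut, because it springs back up if let go; leave the bottle, torch and screwdriver where they are.

Things in the scene. Friction and masses are not known exactly. Their poses are not given: they have to be found in the camera images.
- lever (a joint): quarter-turn valve lever on a vertical hinge, rad: 0 = open (lever along the pipe, pointing away from the filter), 1.571 = closed stop (lever across the pipe); it turns clockwise seen from above as the value grows. It stays where it is left; about 0.12 N m turns it.
- lever_grip (a point): point in the middle of the lever's aluminium grip, 65 mm from the hinge axis. The grip is an upright blade 12 mm thick, 60 mm long (pointing away from the hinge) and 26 mm tall, centred about this point to within 3 mm; its top is 13 mm above this point, and below it lie only the pipe and a pipe clamp, up to 50 mm above the bench.
- lever_pivot (a point): point on the lever's vertical hinge axis, at the same height as lever_grip (93 mm above the bench). Fixed to the rig, whose x axis it shares: the rig's pipe runs along its y axis, the filter lies 160 mm from it in +y, and the closed lever points to its -x, the open lever to its -y.
- cap_center (a point): centre of the loose aluminium filter cap, half-way up its vertical axis. 57 mm across, 50 mm tall; the top 20 mm is knurled, the skirt below 2 mm narrower; about 0.2 kg. It sits loose on a spring plunger, 12 mm above home. Its two opposite keyways are hidden inside. Out of line, the spigot's pins stop it hard after 1 mm of downward travel; in line it goes down the whole 12 mm.
- seat (a point): centre of the filter housing's top shoulder, on the spigot's axis, fixed to the rig; z up. The shoulder is 50 mm across, 70 mm above the bench. Fully home, the cap's lower edge rests on the shoulder and cap_center is 25 mm above this point; at the start it is 37 mm above, stopped on the pins 36 mm above.
- plunger (a joint): spring plunger hidden under the cap, m pushed down: 0 = up (cap loose), 0.012 = cap home. It pushes the cap up with 3 N at 0 and 8 N at home, so a cap let go rises again. Neither cap nor rig shows where the keyways are, but turning the cap 0.4 to 1.3 rad clockwise (from above) from its start lines them up, with about 0.12 rad to spare either way.
- bottle: bystander: upright clear bottle with a green cap, 64 mm across, 190 mm tall; origin at the centre of its underside.
- torch: bystander: metal torch standing on its head, 42 mm across, 165 mm tall; origin at the centre of its underside.
- screwdriver: bystander: screwdriver lying flat, 200 mm long, along its x axis; origin under its middle.
Things that resemble listed ones, but are neither listed nor needed, are in the scene too. What is shaped like the part that bears cap_center but black, blue or brown is not meant.

How it is judged (in metres and radians):
On the way, in this order (a step that is already met when the one before it is completed fails the run):
1. the valve lever is at its closed stop (within 0.1 rad) (value of joint lever above 1.47 rad), for 0.2 s.
2. the cap has dropped over the pins and is pushed home (within 3 mm) (z of cap_center in the frame of seat below 0.028 m and horizontal distance between cap_center and seat below 0.005 m), for 0.2 s.
At the end, for the whole second after the job is handed in: The lever is still within 0.1 rad of its closed stop, and the cap is upright (0.1 rad) on the housing's axis (5 mm), within 3 mm of fully home, held there by the fingers (over 2 N of contact) (all of step 2 and value of joint lever above 1.47 rad and angle between cap_center's own z axis and vertical below 0.1 rad and contact force between the fingers and cap above 2 N); the arm keeps its last pose, push and grip.
It fails at once if the bottle is moved by more than 30 mm or knocked over (distance of bottle from where it was at the start of the episode above 0.03 m or angle between bottle's own z axis and vertical above 0.5 rad).
It fails at once if the torch is moved by more than 30 mm or knocked over (distance of torch from where it was at the start of the episode above 0.03 m or angle between torch's own z axis and vertical above 0.5 rad).
It fails at once if the screwdriver is moved by more than 30 mm (distance of screwdriver from where it was at the start of the episode above 0.03 m).
It also fails if it takes over 54 s, if anything falls off the work surface, if the arm or the gripper's body presses on something with over 40 N, if the wrist force passes 120 N, or if a joint passes its speed limit or range.

ROBOT

A 6-joint arm with a two-finger parallel gripper is mounted at the origin on the work surface. World frame = base frame: x ahead of the robot, y to its left, z up, the work surface at z = 0. Lengths are in mm, angles in rad, forces in N, time in s.
With the tool pointing down it reaches from about 275 to 750 mm from the base axis. Payload 10.2 kg.
Tool frame: the origin (TCP) lies midway between the tips of the shut fingers; the grasp point (between the pads) lies 19 mm behind it (ctrl.grasp_offset is the distance from the TCP to the grasp point, in mm); z points along the fingers, y is the line along which they close (so a half turn about z gives the same grasp; the last joint's range is limited). The gripper opens to 85 mm and grips with 20 to 120 N. Pads are 22 mm wide; open, the fingers measure 114 mm over their backs; the gripper's body (76 mm by 85 mm) begins 54 mm behind the grasp point. The pads swing forward as they close: fully open they stand 13 mm farther back than shut.
Start: joints at [1.123, 0.313, 1.498, -0, 1.331, -0.223], TCP at [117.041, 511.793, 204.194] pointing down, gripper open.
Joint ranges: [-2.94, 2.94], [-0.97, 2.17], [0.19, 2.56], [-1.23, 4.37], [0.02, 3.11], [-2.88, 2.88]. Speed limits (rad/s): [2.39, 2.39, 3.01, 3.14, 3.14, 3.14].

INTERFACE

Orientations are given as a unit quaternion [w, x, y, z].
In Python, from rig import ctrl, viewer, models gives the robot as it stands. The module is installed in compiled form; this text tells all that it offers.
- The arm moves only by the shell command python3 -m pendant 'ROWS' [OPENING] [FORCE]. ROWS is text: rows parted by semicolons, each of 4 numbers parted by spaces: the shift along the tool's x, y, z in m, then the turn about the tool's z in rad. In form: x y z yaw; .... A call has 1 to 10 rows; each row shifts and turns the commanded pose from where the row before left it, along the tool's axes as they then stand; what a row does not reach is not made up. A row lasts 1/8 s, in which the tool goes at most 62.5 mm and 10.7 degrees, less where a joint would pass 70% of its speed; a pose out of reach is approached as far as the arm can. A call is refused whole if a number of a shift passes 0.0625 or a number of a turn 0.188, either way. A call with a gripper value outside its range is refused whole. OPENING is the opening, from 0 (shut) to 1 (fully open), set as the call begins (- or left out, the last holds). The fingers move at their own pace and stop on an object; FORCE is the grip in N (left out, the last holds). Time passes only in rows, so rows that do not move let the fingers close. It gives the time, the measured TCP pose, the force, the opening and the grip force at its end, in the units of the state.
- ctrl.sense(): the state, without advancing time (a new reading comes with each control period).
- viewer.capture(name): name is "scene" or "top"; returns a dict with "color" (420x560x3 uint8, red, green, blue), "vertical_fov" (degrees; the focal length in pixels is half the picture's height over the tangent of half this angle, whatever the lens; pixels are square), "cx", "cy" (the principal point, pixels), "dist" ([k1, k2, p1, p2, k3] as OpenCV has them; the pictures are not rectified), "pose" (4x4, takes a point from camera to world coordinates). Camera axes: x right, y down, z forward; pixel columns grow to the right and rows downward; lengths in mm; the calibration is good to about 2 mm. A picture is of the moment at which its call begins. There is no depth.
- ctrl.finish_job(): hands the job in; it is judged then, once.
Trained networks look in the newest picture that a camera, given by its name, has taken for a name from the list of things; names that differ only in an ending like _2 or _b are one class to them, and where a whole thing is asked for, a point or a joint stands for the part that bears it (a point fixed in the world has none). Each returns a list of dicts, best first, with "p" (0 to 1); they miss things now and then, are a little off and sometimes report something else, mostly with a low value. They report only what shows in the picture. A call takes as long as a camera call. They do not tell look-alikes from the thing itself.
- models.boxes_of(camera, query): "at" ([x, y, z] in mm, in world coordinates, good to about 4 mm: the middle of the surface that is visible of it).
The state is a dict: "time_s": time; "joints": joint angles; "dq": joint speeds; "tau": joint torques, N m; "eef_pos": TCP position; "ee_rot": TCP orientation; "force": force on the tool from outside, world axes, zero at the start; "wrist_torque": the same for the moment, N m; "grip_width": opening from 0.0 (shut) to 1.0 (fully open); "grip_force": force on a finger pad.
Only numpy, scipy, OpenCV 4.12 (cv2) and the standard library are available. Lean on these libraries where they do the work, as an engineer would, in place of code of your own. Each camera call takes 0.05 s, during which the arm holds its last target. There are 200 camera calls.

## Working session

There is one attempt and no reset: what is moved stays moved. The work goes in short steps, Python scripts to look and compute and a shell command to move; the robot and the scene stay as the last step left them, time stands still between calls to the robot, and variables do not carry over. Pictures are saved under pics/ and viewed, at most 10 in all, crops included, and the job is handed in when it is done.

```bash
mkdir -p pics; cat > h.py <<'E'
import numpy as np, cv2
from rig import ctrl, viewer, models
def cap(n,f=None):
    c=viewer.capture(n)
    if f: cv2.imwrite('pics/'+f,c['color'][:,:,::-1])
    return c
def K(c):
    f=c['color'].shape[0]/2/np.tan(np.radians(c['vertical_fov'])/2)
    return np.array([[f,0,c['cx']],[0,f,c['cy']],[0,0,1.]])
def proj(c,P):
    T=np.linalg.inv(np.array(c['pose'])); 
    return cv2.projectPoints(np.atleast_2d(np.float64(P)),cv2.Rodrigues(T[:3,:3])[0],T[:3,3],K(c),np.array(c['dist']))[0][:,0]
def at_z(c,uv,z):
    n=cv2.undistortPoints(np.float64(uv).reshape(-1,1,2),K(c),np.array(c['dist']))[:,0]
    T=np.array(c['pose']); d=np.c_[n,np.ones(len(n))]@T[:3,:3].T
    return T[:3,3]+d*((z-T[2,3])/d[:,2])[:,None]
E
python3 - <<'E'
from h import *
s,t=cap('scene'),cap('top')
cv2.imwrite('pics/a.png',np.vstack([s['color'],t['color']])[:,:,::-1][:, :])
im=np.hstack([s['color'],t['color']])[:,:,::-1]
cv2.imwrite('pics/a_s.png',s['color'][:,:,::-1]);cv2.imwrite('pics/a_t.png',t['color'][:,:,::-1])
for q in ['lever','lever_grip','lever_pivot','cap_center','bottle','torch','screwdriver']:
  for n,c in(('scene',s),('top',t)):
    for d in models.boxes_of(n,q)[:5]: print(q,n,round(d['p'],2),np.round(d['at']),np.round(proj(c,d['at'])[0]))
print(ctrl.sense())
E
```

```text
lever scene 0.76 [ 493. -102.   92.] [244. 214.]
lever scene 0.55 [729. 288.  94.] [397. 251.]
lever top 0.51 [492. -95.  96.] [314. 252.]
lever_grip scene 0.57 [ 493. -101.   92.] [244. 214.]
lever_grip top 0.78 [486. -94.  96.] [314. 254.]
lever_grip top 0.42 [ 706. -339.   61.] [407. 166.]
lever_pivot scene 0.79 [541.   1.   5.] [280. 244.]
lever_pivot top 0.65 [515.   2.   8.] [274. 247.]
cap_center scene 0.82 [704.  58.  45.] [310. 267.]
cap_center scene 0.76 [568.  92. 125.] [313. 214.]
cap_center scene 0.73 [550. 263.  40.] [367. 229.]
cap_center scene 0.63 [733. 171.  45.] [353. 270.]
cap_center top 0.93 [711. 174.  51.] [204. 169.]
cap_center top 0.75 [688.  64.  50.] [248. 177.]
cap_center top 0.68 [551.  98. 126.] [232. 227.]
cap_center top 0.57 [528. 265.  48.] [168. 242.]
bottle scene 0.77 [728. 291.  93.] [398. 251.]
bottle top 0.82 [690. 282. 126.] [155. 171.]
torch scene 0.72 [ 734. -345.   73.] [156. 280.]
torch top 0.89 [ 706. -337.   61.] [406. 166.]
screwdriver scene 0.59 [393. 359.  18.] [381. 205.]
screwdriver top 0.56 [380. 363.  23.] [132. 302.]
{'time_s': 0.8, 'joints': array([ 1.12260010e+00,  3.12898134e-01,  1.49769704e+00, -1.09703107e-05,
        1.33101594e+00, -2.23384836e-01]), 'dq': array([ 0.00027137, -0.00032666,  0.00095075, -0.0001399 , -0.00181894,
        0.00115792]), 'tau': array([-6.95288527e-04, -4.12124026e+01, -2.59901190e+01, -1.24484550e-04,
        2.55614295e-04, -3.89226571e-06]), 'eef_pos': array([117.04221854, 511.78902308, 204.19624826]), 'ee_rot': array([ 1.98928203e-06,  1.12167841e-01,  9.93689275e-01, -1.04700125e-05]), 'force': array([-0.79547706, -0.22921204,  0.22938481]), 'wrist_torque': array([-0.03984644,  0.03077024,  0.0367627 ]), 'grip_force': 0.0, 'grip_width': 0.9982079208410423}
```

View pics/a_s.png

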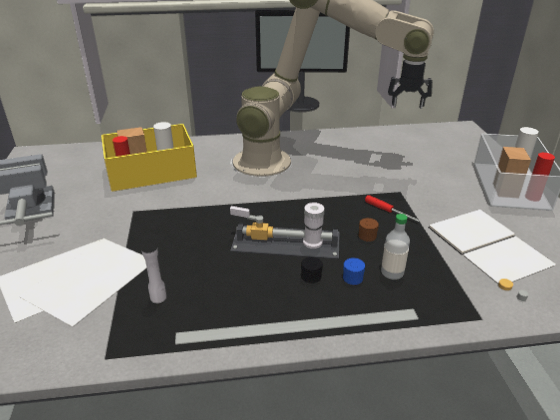

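View pics/a_t.png

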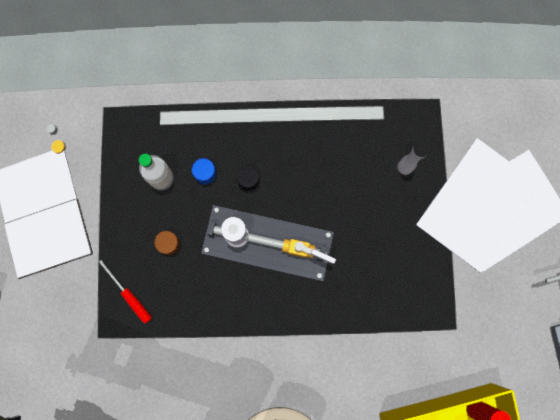

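The pictures show four cap-like things. In the scene view they are aluminium at (313,214), black at (311,270), blue at (354,272) and brown at (368,229). The aluminium one, on the rig, is the cap. The lever is the white blade at scene (244,212) / top (318,254). The torch at scene (155,280) can be mistaken for the lever in the network's output. Next is a close crop to check.

```bash
python3 - <<'E'
from h import *
s,t=cap('scene'),cap('top')
a=cv2.resize(t['color'][195:290,190:350],None,fx=4.9,fy=4.9,interpolation=cv2.INTER_CUBIC)[:300*2]
a=cv2.resize(t['color'][200:285,195:345],(800,453),interpolation=cv2.INTER_CUBIC)
cv2.imwrite('pics/b_t.png',a[:,:,::-1])
a=cv2.resize(s['color'][195:260,220:350],(800,400),interpolation=cv2.INTER_CUBIC)
cv2.imwrite('pics/b_s.png',a[:,:,::-1])
print(t['pose'],s['pose'])
E
```

```text
[[-2.26021592e-02 -9.88507226e-01  1.49474433e-01  3.66237010e+02]
 [-9.99722210e-01  2.33468595e-02  3.22903895e-03 -2.30931298e+00]
 [-6.68168693e-03 -1.49359928e-01 -9.88760318e-01  1.38511276e+03]
 [ 0.00000000e+00  0.00000000e+00  0.00000000e+00  1.00000000e+00]] [[ 1.37231272e-01  5.58132561e-01 -8.18324888e-01  1.71812725e+03]
 [ 9.90536263e-01 -7.53703742e-02  1.14704920e-01 -1.63751389e+02]
 [ 2.34309779e-03 -8.26321579e-01 -5.63193713e-01  9.16632019e+02]
 [ 0.00000000e+00  0.00000000e+00  0.00000000e+00  1.00000000e+00]]
```

View pics/b_t.png

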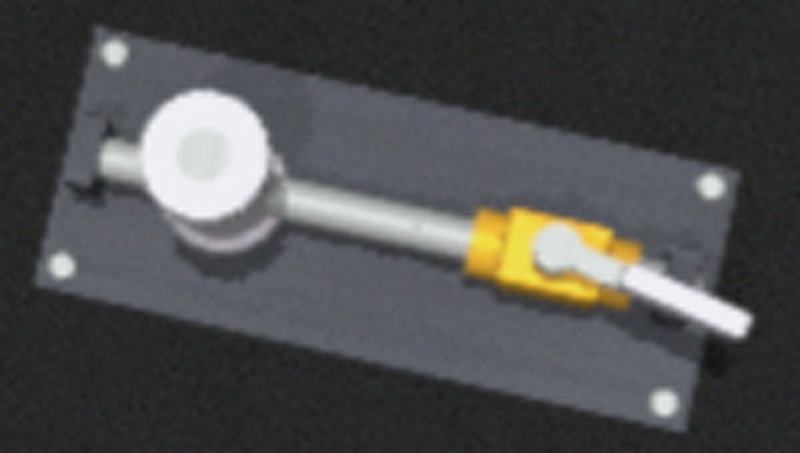

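View pics/b_s.png

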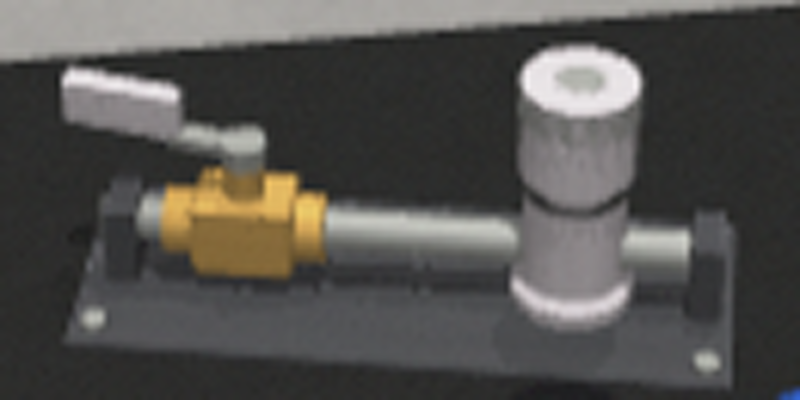

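The crops confirm the cap: it is aluminium with a knurled top, at top-view pixel (233,229). The lever blade centre is at about top (324,256) and the hub at about (300,246). The lever is slightly off the open position.

```bash
python3 - <<'E'
from h import *
s,t=cap('scene'),cap('top')
tp=lambda u,v:(195+u/5.333,200+v/5.333)
sp=lambda u,v:(220+u/6.154,195+v/6.154)
ct=at_z(t,[tp(205,155)],132)[0];cs=at_z(s,[sp(580,82)],132)[0]
pt=at_z(t,[tp(560,247)],98)[0];ps=at_z(s,[sp(244,135)],98)[0]
gt=at_z(t,[tp(687,300)],106)[0];gs=at_z(s,[sp(122,80)],106)[0]
sc=at_z(t,[tp(115,53),tp(711,185),tp(62,265),tp(664,403)],6)
for x in(ct,cs,pt,ps,gt,gs,*sc):print(np.round(x,1))
y=(sc[0]-sc[1]+sc[2]-sc[3])[:2];y/=np.linalg.norm(y)
x=np.array([y[1],-y[0]]);print('rig y',y,'x',x,'psi',np.arctan2(x[1],x[0]))
c=(ct+cs)[:2]/2;p=c-160*y;g=(gt+gs)[:2]/2;print('c',c,'pivot from cap',p,'px',(pt+ps)[:2]/2)
d=g-p;print('lever: r',np.hypot(*d),'val',np.arctan2(-d@x,-d@y))
from scipy.spatial.transform import Rotation as R
q=ctrl.sense()['ee_rot'];print(R.from_quat(np.r_[q[1:],q[0]]).as_matrix())
E
```

```text
[545.1  94.9 132. ]
[551.7  97.1 132. ]
[504.6 -60.7  98. ]
[524.7 -57.8  98. ]
[ 478.8 -116.   106. ]
[ 481.9 -112.1  106. ]
[614.  147.8   6. ]
[ 542.7 -138.4    6. ]
[511.3 174.1   6. ]
[ 438.7 -112.3    6. ]
rig y [0.24368292 0.96985495] x [ 0.96985495 -0.24368292] psi -0.2461614476245815
c [548.37872096  96.01913248] pivot from cap [509.38945302 -59.1576602 ] px [514.65589028 -59.24862923]
lever: r 62.10533300999379 val 0.24056019880635268
[[-9.74837477e-01  2.22916785e-01  8.45804412e-06]
 [ 2.22916785e-01  9.74837477e-01  2.50446596e-05]
 [-2.66234339e-06  2.62999127e-05 -1.00000000e+00]]
```

```bash
python3 -m pendant '-.02 -.02 0 0;-.04 -.04 0 0;-.04 -.04 0 0;-.04 -.04 0 0;-.04 -.04 0 0;-.04 -.04 0 0;-.04 -.04 0 0;-.04 -.04 0 0;-.04 -.04 0 0;-.04 -.04 0 0' 0 40; python3 -m pendant '-.04 -.04 0 0;-.04 -.04 0 0;-.04 -.04 0 0;-.033 -.042 0 0;0 0 0 0' 0 40
```

```text
time_s: 2.25
eef_pos: [403.6, 54.8, 204.5]
ee_rot: [0.0, 0.112, 0.994, 0.0]
force: [0.7, -0.0, 0.4]
grip_width: 0.006
grip_force: 0.0
time_s: 2.88
eef_pos: [516.4, -138.1, 203.4]
ee_rot: [-0.0, 0.114, 0.993, -0.0]
force: [0.0, 0.5, -0.5]
grip_width: 0.002
grip_force: 0.0
```

```bash
python3 -m pendant '0 0 .04 0;0 0 .042 0;0 0 .042 0;0 0 0 0'; python3 - <<'E'
from h import *
from scipy.spatial.transform import Rotation as R
st=ctrl.sense();q=st['ee_rot'];M=R.from_quat(np.r_[q[1:],q[0]]).as_matrix()
print(st['eef_pos'])
y=np.array([.2437,.9699]);x=np.array([.9699,-.2437]);p=np.array([511,-59])
c=st['eef_pos'][:2]
for v in np.r_[.24:1.58:8j]:
    d=-np.cos(v)*y-np.sin(v)*x;tg=np.sin(v)*y-np.cos(v)*x
    w=p+65*d-tg*21;dd=M[:2,:2].T@(w-c);c=w;print(round(v,2),np.round(w),np.round(dd,1))
E
```

```text
time_s: 3.38
eef_pos: [514.2, -134.0, 78.3]
ee_rot: [-0.003, 0.112, 0.994, 0.001]
force: [-0.1, 0.4, 0.9]
grip_width: 0.003
grip_force: 0.0
[ 514.18085816 -133.9586431    78.3369494 ]
0.24 [ 499. -126.] [16.3  4.2]
0.43 [ 487. -123.] [13.   0.6]
0.62 [ 475. -117.] [12.7  3.1]
0.81 [ 465. -109.] [11.9  5.4]
1.01 [456. -99.] [10.6  7.6]
1.2 [449. -88.] [9.  9.5]
1.39 [445. -76.] [ 7. 11.]
1.58 [443. -63.] [ 4.8 12.1]
```

```bash
python3 -m pendant '.016 .004 0 0;.013 .001 0 0;.013 .003 0 0;.012 .005 0 0;.011 .008 0 0;.009 .0095 0 0;.007 .011 0 0;0 0 0 0'; python3 - <<'E'
from h import *
t=cap('top');s=cap('scene')
print(models.boxes_of('top','lever_grip')[:2],models.boxes_of('scene','lever_grip')[:2])
a=np.hstack([cv2.resize(t['color'][200:300,260:360],(400,400)),cv2.resize(s['color'][180:280,190:290],(400,400))])
cv2.imwrite('pics/c.png',a[:,:,::-1])
E
```

```text
time_s: 4.38
eef_pos: [446.0, -76.0, 80.3]
ee_rot: [-0.0, 0.112, 0.994, 0.0]
force: [-0.7, -0.2, -0.1]
grip_width: -0.001
grip_force: 0.0
[] [{'at': [492.9, -96.8, 90.8], 'p': 0.77}]
```

View pics/c.png

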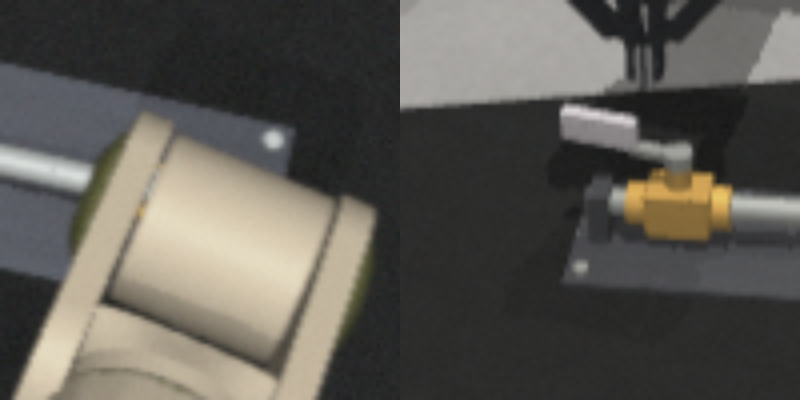

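```bash
python3 - <<'E'
from h import *
s=cap('scene');print(ctrl.sense()['eef_pos'],proj(s,[ctrl.sense()['eef_pos']]))
sc=lambda u,v:(190+(u-400)/4,180+v/4)
print(at_z(s,[sc(645,78)],80), 'hub',at_z(s,[sc(678,148)],93),at_z(s,[sc(678,148)],105),'blade top L,R',at_z(s,[sc(562,105),sc(637,118)],106))
print(proj(s,[[511,-59,93],[511,-59,106]]))
# triangulate blade from first pictures
import cv2
t=dict(s);
E
```

```text
[446.29423031 -77.13977843  80.15829233] [[250.81469069 207.87804758]]
[[398.60756455 -71.54889385  80.        ]] hub [[517.64804463 -57.58432085  93.        ]] [[535.13856238 -59.13113397 105.        ]] blade top L,R [[ 468.72425241 -138.88601447  106.        ]
 [ 493.63535528  -85.14898623  106.        ]]
[[258.78762409 215.76961563]
 [258.68880586 212.09130128]]
```

```bash
python3 - <<'E'
from h import *
s=cap('scene')
a=s['color'][150:250,190:323].astype(float)/255
a=cv2.resize((a**.45*255).astype(np.uint8),(798,600),interpolation=cv2.INTER_CUBIC)
cv2.imwrite('pics/d.png',a[:,:,::-1])
E
```

```text
(no output)
```

View pics/d.png

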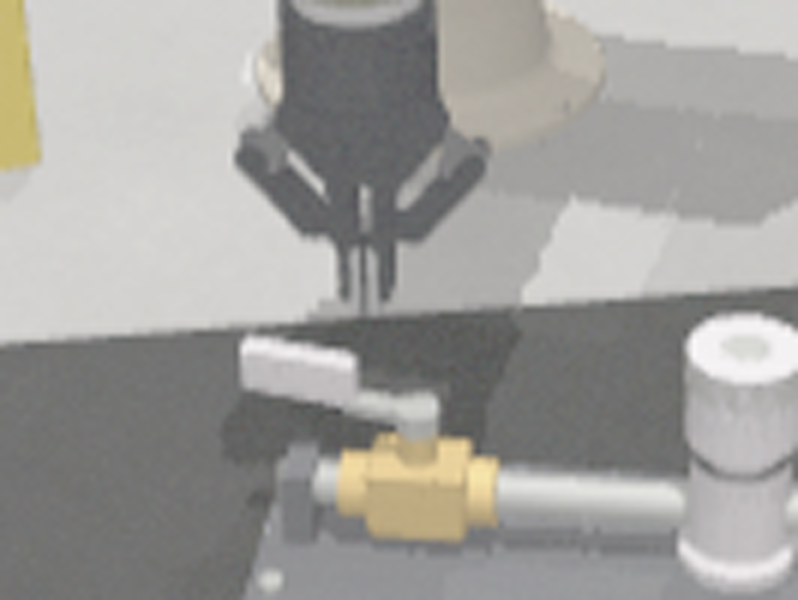

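```bash
python3 - <<'E'
from h import *
s=cap('scene');print(proj(s,[[117,512,204],[117,512,217],[117,512,240],[446,-77,80],[446,-77,100],[446,-77,106],[446,-77,110]]))
print(at_z(s,[(251.2,201.7)],80))
# triangulated rig things: table-corner sanity, dark mat far edge
print(at_z(s,[(190+0,150+345/6),(190+133,150+288/6)],0))
t=cap('top'); print(at_z(t,[(99,338),(456,329)],0))
a=cv2.imread('pics/a_s.png')[60:125,370:450]; cv2.imwrite('pics/e.png',cv2.resize(a,None,fx=7,fy=7,interpolation=cv2.INTER_CUBIC))
E
```

```text
[[405.16393626 117.1533003 ]
 [405.67927276 113.74978129]
 [406.60097117 107.66021031]
 [250.85343426 207.8655283 ]
 [250.6479132  202.35202939]
 [250.58567727 200.68193805]
 [250.54403647 199.56438583]]
[[411.32996059 -72.84217131  80.        ]]
[[ 2.94869269e+02 -2.70469890e+02 -1.13686838e-13]
 [ 2.95855407e+02  1.83447364e+02  0.00000000e+00]]
[[ 289.70424068  455.47778083    0.        ]
 [ 291.79955848 -459.5367938     0.        ]]
```

View pics/e.png

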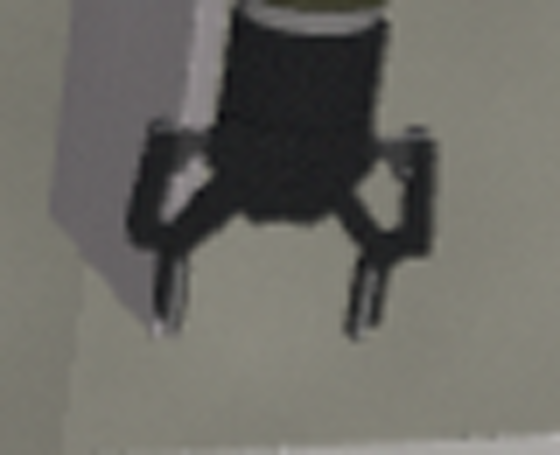

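```bash
python3 -m pendant '0 0 -.03 0;0 0 -.06 0;0 0 -.04 0;0 0 0 0';python3 - <<'E'
from h import *
s=cap('scene');t=cap('top');print(ctrl.sense()['eef_pos'])
print(proj(s,[[0,0,0],[0,0,20],[-35,0,0]]),proj(t,[[0,0,0],ctrl.sense()['eef_pos']]))
a=np.hstack([s['color'][100:250,170:320],t['color'][180:330,230:380]]);cv2.imwrite('pics/f.png',cv2.resize(a,(800,400),interpolation=cv2.INTER_CUBIC)[:,:,::-1])
E
```

```text
time_s: 5.28
eef_pos: [447.3, -77.5, 212.7]
ee_rot: [0.003, 0.112, 0.994, -0.001]
force: [-0.1, -0.9, 0.3]
grip_width: -0.0
grip_force: 0.0
[445.83379892 -76.83726197 209.55501895]
[[261.07911894 161.21778507]
 [260.97826801 156.63084195]
 [260.14708877 157.07502906]] [[279.32188873 451.94903708]
 [310.39537076 267.55661256]]
```

View pics/f.png

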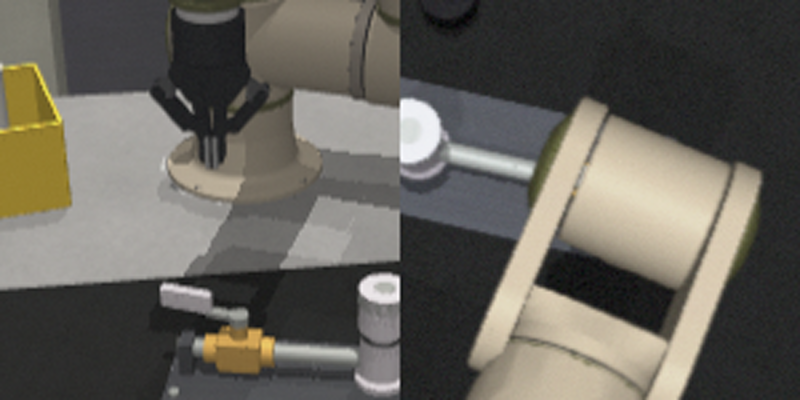

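```bash
python3 - <<'E'
from h import *
s=cap('scene');t=cap('top');e=ctrl.sense()['eef_pos'];print(e)
for dz in(0,10,20,30):print(dz,proj(s,[e+[0,0,dz]]))
for dx in(-40,-20):print(dx,proj(s,[e+[dx,0,0]]))
for z in(200,300,400):print(z,proj(t,[e+[0,0,z],e+[-35,0,z]]).tolist())
E
```

```text
[445.55180401 -76.66995231 208.89401142]
0 [[249.57471411 170.75168074]]
10 [[249.46259295 167.72416878]]
20 [[249.34962757 164.67309637]]
30 [[249.23580876 161.59819642]]
-40 [[248.41400614 164.25104479]]
-20 [[248.9878539  167.46499686]]
200 [[317.0724959950294, 260.0633379414788], [317.7077288299418, 279.50109458237114]]
300 [[321.5977171964338, 254.94647072630443], [322.3313451868465, 276.56252968144366]]
400 [[327.26743600060064, 248.52970436410965], [328.1333125995187, 272.8714103251827]]
```

The reported TCP lies about 25 mm below the fingertips seen in the picture, so the fingers passed over the lever. I'll redo the push with a TCP height of 56 mm. That clears the clamp whether or not the offset is real.

```bash
python3 -m pendant '-.04 -.02 0 0;-.04 -.02 0 0;0 0 .04 0;0 0 .055 0;0 0 .058 0;0 0 0 0;0 0 0 0'; python3 -m pendant '.021 .006 0 0;.013 .001 0 0;.013 .003 0 0;.012 .005 0 0;.011 .008 0 0;.009 .0095 0 0;.007 .011 0 0;0 0 0 0';python3 - <<'E'
from h import *
t=cap('top');s=cap('scene')
print(models.boxes_of('top','lever_grip')[:2],models.boxes_of('scene','lever_grip')[:2])
E
```

```text
time_s: 6.35
eef_pos: [516.1, -134.1, 58.9]
ee_rot: [0.001, 0.112, 0.994, -0.0]
force: [-0.8, 0.9, 1.2]
grip_width: -0.005
grip_force: 0.0
time_s: 7.35
eef_pos: [440.2, -70.8, 56.9]
ee_rot: [-0.001, 0.112, 0.994, 0.0]
force: [0.3, -0.4, -1.0]
grip_width: -0.003
grip_force: 0.0
[] [{'at': [478.4, -56.2, 84.0], 'p': 0.6}]
```

```bash
python3 -m pendant '.003 .007 0 0;0 .006 0 0;0 0 0 0';python3 -m pendant '0 .004 0 0;0 0 0 0'
```

```text
time_s: 7.92
eef_pos: [440.3, -61.9, 57.3]
ee_rot: [-0.001, 0.111, 0.994, -0.004]
force: [-9.3, -27.9, 0.0]
grip_width: 0.003
grip_force: 14.5
time_s: 8.18
eef_pos: [440.4, -61.5, 57.4]
ee_rot: [-0.001, 0.11, 0.994, -0.007]
force: [-19.5, -52.8, -0.9]
grip_width: -0.005
grip_force: 27.8
```

```bash
python3 -m pendant '0 .004 0 0;0 0 0 0';python3 -m pendant '0 .004 0 0;0 0 0 0'
```

```text
time_s: 8.43
eef_pos: [440.6, -61.1, 57.5]
ee_rot: [-0.002, 0.11, 0.994, -0.01]
force: [-28.4, -78.6, -1.4]
grip_width: 0.001
grip_force: 41.3
time_s: 8.68
eef_pos: [440.8, -60.7, 57.5]
ee_rot: [-0.003, 0.109, 0.994, -0.013]
force: [-37.6, -104.2, 0.1]
grip_width: -0.005
grip_force: 54.7
```

```bash
python3 -m pendant '0 -.015 0 0;0 -.02 0 0;0 0 -.04 0;0 0 -.06 0;0 0 -.05 0;0 0 0 0' 0; python3 -m pendant '-.015 .045 0 0;-.015 .055 0 0;-.016 .055 0 0;-.016 .055 0 0;0 0 0 0;0 0 0 0' 1;python3 - <<'E'
from h import *
t=cap('top');s=cap('scene');print(ctrl.sense()['joints'],ctrl.sense()['eef_pos'])
p=np.array([506,-60,104]);print(proj(s,[p+[-63,16,0],p]))
a=np.hstack([s['color'][130:260,210:340],t['color'][180:310,210:340]]);cv2.imwrite('pics/g.png',cv2.resize(a,(800,400),interpolation=cv2.INTER_CUBIC)[:,:,::-1])
E
```

```text
time_s: 9.43
eef_pos: [437.2, -81.3, 210.2]
ee_rot: [0.003, 0.112, 0.994, -0.001]
force: [0.4, -0.7, -0.7]
grip_width: -0.002
grip_force: 0.0
time_s: 10.18
eef_pos: [542.4, 109.6, 205.9]
ee_rot: [-0.001, 0.112, 0.994, -0.0]
force: [-0.3, -0.1, 0.4]
grip_width: 1.001
grip_force: 0.0
[-1.37075244e-02  3.74657272e-01  1.40507452e+00 -1.02771301e-04
  1.36295960e+00 -1.35846174e+00] [542.61561625 108.84414362 206.75429272]
[[261.34881769 199.93110048]
 [258.19163164 211.74297366]]
```

View pics/g.png

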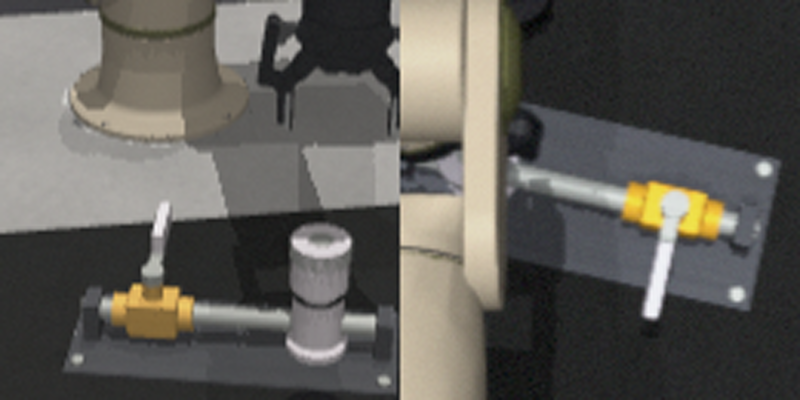

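The lever now stands across the pipe, with its blade at top-crop (660,260) perpendicular to it. The cap is untouched.

```bash
python3 -c "
from h import *
s=cap('scene');e=ctrl.sense()['eef_pos'];print(proj(s,[e+[0,0,25],e+[0,0,38]]))"; python3 -m pendant '-.006 -.0125 0 0;0 0 .04 0;0 0 .05 0;0 0 .03 0;0 0 .01 0;0 0 0 0' 1
```

```text
[[319.20983963 176.05345225]
 [319.42672522 171.93629074]]
time_s: 11.08
eef_pos: [546.5, 95.5, 77.7]
ee_rot: [0.0, 0.113, 0.994, -0.0]
force: [-0.2, -0.2, 0.6]
grip_width: 1.003
grip_force: 0.0
```

```bash
python3 -m pendant '0 0 .005 0;0 0 0 0;0 0 0 0;0 0 0 0;0 0 0 0;0 0 0 0' 0 30; python3 - <<'E'
from h import *
s=cap('scene');e=ctrl.sense();print(e['eef_pos'],e['force'],e['wrist_torque'],e['grip_width'])
a=s['color'][150:270,250:410];cv2.imwrite('pics/i.png',cv2.resize(a,(800,600),interpolation=cv2.INTER_CUBIC)[:,:,::-1])
E
```

```text
time_s: 11.82
eef_pos: [546.4, 96.1, 72.3]
ee_rot: [0.0, 0.112, 0.994, -0.0]
force: [1.6, -1.2, 1.3]
grip_width: 0.657
grip_force: 34.3
[546.34903706  96.10715771  72.28488781] [ 0.58327956 -0.98952298  0.41721483] [-0.23895438 -0.15564111 -0.00319991] 0.6532431287576854
```

View pics/i.png

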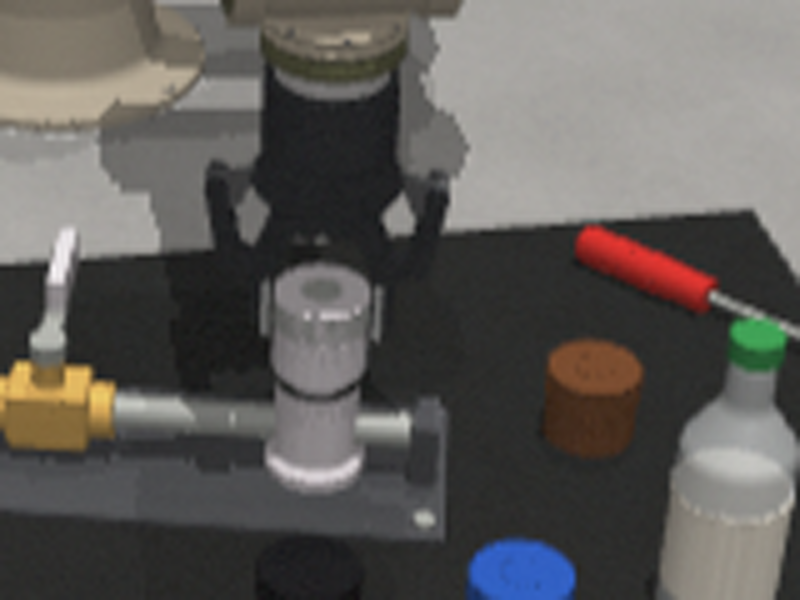

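The pads sit on the knurl on either side of the cap at (320,310). Next I press lightly.

```bash
python3 -m pendant '0 0 .0015 0;0 0 .0015 0;0 0 0 0;0 0 0 0' 0 60
```

```text
time_s: 12.38
eef_pos: [547.0, 96.1, 71.7]
ee_rot: [0.001, 0.112, 0.994, -0.0]
force: [-5.5, -1.8, 20.9]
grip_width: 0.652
grip_force: 65.6
```

```bash
python3 -m pendant '0 0 -.001 .05;0 0 0 .05;0 0 0 .05;0 0 0 .05;0 0 0 .05;0 0 0 .05;0 0 0 0';python3 -m pendant '0 0 0 .05;0 0 0 .05;0 0 0 0'
```

```text
time_s: 13.25
eef_pos: [547.4, 96.2, 71.8]
ee_rot: [0.002, 0.26, 0.966, 0.001]
force: [-0.9, -0.5, 11.5]
grip_width: 0.651
grip_force: 64.3
time_s: 13.62
eef_pos: [547.5, 96.2, 71.9]
ee_rot: [0.002, 0.308, 0.952, 0.001]
force: [-0.1, -0.7, 11.2]
grip_width: 0.656
grip_force: 64.3
```

```bash
for i in 1; do python3 -m pendant '0 0 0 .05;0 0 0 .05;0 0 0 0' | sed -n '2,4p'; python3 -m pendant '0 0 0 .05;0 0 0 .05;0 0 0 0' | sed -n '2,4p'; done
```

```text
eef_pos: [547.5, 96.2, 71.9]
ee_rot: [0.002, 0.355, 0.935, 0.001]
force: [0.2, -0.6, 12.1]
eef_pos: [547.5, 96.2, 71.9]
ee_rot: [0.002, 0.401, 0.916, 0.001]
force: [0.1, -0.4, 12.3]
```

```bash
python3 -m pendant '0 0 0 .05;0 0 0 .05;0 0 0 0' | sed -n '2,4p'; python3 -m pendant '0 0 0 .05;0 0 0 .05;0 0 0 0' | sed -n '2,4p'
```

```text
eef_pos: [547.4, 96.2, 71.9]
ee_rot: [0.002, 0.446, 0.895, 0.001]
force: [-0.4, -0.9, 11.8]
eef_pos: [547.4, 96.1, 71.8]
ee_rot: [0.002, 0.49, 0.871, 0.001]
force: [-0.8, -1.2, 11.8]
```

```bash
python3 -m pendant '0 0 0 .05;0 0 0 .05;0 0 0 0' | sed -n '2,4p'; python3 -m pendant '0 0 0 .05;0 0 0 .05;0 0 0 0' | sed -n '2,4p'
```

```text
eef_pos: [547.3, 96.1, 71.6]
ee_rot: [0.001, 0.533, 0.846, 0.001]
force: [-0.9, -0.9, 9.9]
eef_pos: [547.2, 96.1, 71.2]
ee_rot: [0.001, 0.575, 0.818, 0.001]
force: [1.4, -1.5, 7.0]
```

```bash
python3 -m pendant '0 0 0 .05;0 0 0 .05;0 0 0 0' | sed -n '2,4p'; python3 -m pendant '0 0 0 .05;0 0 0 .05;0 0 0 0' | sed -n '2,4p'
```

```text
eef_pos: [546.4, 96.3, 70.3]
ee_rot: [0.0, 0.615, 0.789, 0.0]
force: [1.4, -0.1, 1.6]
eef_pos: [546.1, 96.3, 70.2]
ee_rot: [-0.0, 0.653, 0.757, 0.0]
force: [0.6, -0.1, 2.4]
```

It started to drop at about 1.1 rad, where the force fell to about 2 N. I'll push down.

```bash
python3 -m pendant '0 0 .002 0;0 0 .002 0;0 0 0 0' | sed -n '2,4p'; python3 -m pendant '0 0 .002 0;0 0 0 0'
```

```text
eef_pos: [546.1, 96.3, 66.1]
ee_rot: [-0.0, 0.653, 0.757, -0.0]
force: [-0.6, 0.3, 3.9]
time_s: 17.25
eef_pos: [546.1, 96.2, 64.1]
ee_rot: [-0.0, 0.654, 0.757, -0.0]
force: [-1.9, -0.1, 3.7]
grip_width: 0.649
grip_force: 63.6
```

```bash
python3 -m pendant '0 0 .002 0;0 0 .002 0;0 0 0 0' | sed -n '2,4p'; python3 -m pendant '0 0 .002 0;0 0 0 0;0 0 0 0'
```

```text
eef_pos: [546.2, 96.3, 61.0]
ee_rot: [0.0, 0.654, 0.757, 0.0]
force: [-5.5, 1.7, 12.6]
time_s: 18.0
eef_pos: [546.3, 96.3, 60.9]
ee_rot: [0.0, 0.653, 0.757, 0.0]
force: [-13.3, 1.6, 30.2]
grip_width: 0.647
grip_force: 66.5
```

```bash
python3 - <<'E'
from h import *
s=cap('scene')
for q in('cap_center','lever_grip','bottle','screwdriver','torch'):print(q,[(np.round(d['at']),round(d['p'],2)) for d in models.boxes_of('scene',q)[:5]])
g=lambda im:im[200:250,311:316].mean((1,2)).round().astype(int)
print(g(cv2.imread('pics/a_s.png')));print(g(s['color']))
print(ctrl.sense()['force'],ctrl.sense()['wrist_torque'],ctrl.sense()['eef_pos'])
E
```

```text
cap_center [(array([731., 175.,  46.]), 0.9), (array([708.,  60.,  45.]), 0.82), (array([567.,  81., 105.]), 0.68), (array([550., 266.,  42.]), 0.6)]
lever_grip [(array([480., -52.,  88.]), 0.54)]
bottle [(array([727., 287.,  92.]), 0.94), (array([544.,   6.,   3.]), 0.27)]
screwdriver [(array([395., 362.,  18.]), 0.61)]
torch [(array([ 733., -345.,   78.]), 0.79)]
[ 43  44 122 207 229 219 183 179 180 195 221 229 226 195 121 117 118 117
 119 133 133 133 135 136 137 136 137 133 111  78 100 127 128 132 136 135
 136 136 136 136 137 136 136 154 196 211 177 131 105  77]
[ 32  31  34  36  36  38  54  76  82  77  72  72  77  86  95 103 111 107
  99 102 101 101 106 108 110 119 124 128 128 128 128 127 126 127 126 128
 127 127 127 127 127 127 127 131 142 150 147 128  99  55]
[-13.55676967   0.8764297   30.72734596] [0.13804643 2.347695   0.0222084 ] [546.28486818  96.29071244  60.94457738]
```

The dark gap between cap and housing (row 229) has closed. The cap's top edge is about 4 px lower, which fits the 12 mm drop. The lever is closed and the bystanders haven't moved, so I'm handing in.

```bash
python3 -c "
from rig import ctrl
print(ctrl.finish_job())"
```

```text
the job is handed in; nothing more can be done
None
```

I handed the job in with the valve lever at its closed stop and the cap keyed over its pins, gripped and held fully down at about 30 N; the bottle, torch and screwdriver had not moved, and the hand-in reported no verdict.

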